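# Turn an instrument cover over on the bench ramp

### The arm

A 6-joint arm with a two-finger parallel gripper is mounted at the origin on the work surface. World frame = base frame: x ahead of the robot, y to its left, z up, the work surface at z = 0. Lengths are in m, angles in rad, forces in N, time in s.
With the tool pointing down it reaches from about 0.35 to 0.975 m from the base axis. Payload 4.9 kg.
Tool frame: the origin (TCP) lies on the mounting face of the last link; the fingertips stand 173 mm ahead of it and the grasp point (between the pads) lies 155 mm ahead of it; z points along the fingers, y is the line along which they close (so a half turn about z gives the same grasp; the last joint's range is limited). The gripper opens to 85 mm and grips with 20 to 120 N. Pads are 22 mm wide; open, the fingers measure 114 mm over their backs; the gripper's body (76 mm by 85 mm) begins 54 mm behind the grasp point. The pads swing forward as they close: fully open they stand 13 mm farther back than shut.
Start: joints at [-1.26, 0.053, 1.613, -0, 1.476, -0.119], TCP at [0.26, -0.568, 0.405] pointing down, gripper open.
Joint ranges: [-3.01, 3.01], [-1.01, 2.22], [0.06, 2.58], [-1.02, 4.17], [0.09, 2.62], [-3.14, 3.14]. Speed limits (rad/s): [2.57, 2.57, 3.14, 3.14, 3.14, 3.14].

### API

Orientations are given as a rotation vector (axis times angle).
In Python, from station import monitor, eyes, finish_job gives the robot as it stands. The module is installed in compiled form; this text tells all that it offers.
- The arm moves only by the tool step_arm, never from a script. Its argument "commands" is a list of rows, each a list of 3 entries, a list of its own where there are three numbers: the opening in per cent of the stroke, from 0 (shut) to 100 (fully open), then the shift along the tool's x, y, z in mm, then the turn about the tool's z in degrees. In form: [[hand, [x, y, z], yaw], ...]. A call has 1 to 12 rows; each row is the pose to reach, as a shift and turn from the pose commanded when the call began, along the tool's axes at that moment; what a row does not reach only later rows make up. A row lasts 1/8 s, in which the tool goes at most 62.5 mm and 10.7 degrees, less where a joint would pass 70% of its speed; a pose out of reach is approached as far as the arm can. A call with a gripper value outside its range is refused whole. The fingers move at their own pace and stop on an object; "squeeze" is the grip in N (left out, the last holds). Time passes only in rows, so rows that repeat a pose let the fingers close. It gives the time, the measured TCP pose, the force, the opening and the grip force at its end, in the units of the state.
- monitor.get_obs(): the state, without advancing time (a new reading comes with each control period).
- eyes.get_image(name): name is "side" or "top"; returns the picture (384x512x3 uint8, red, green, blue); there is no depth.
- eyes.camera_info(name): a dict with "camera_matrix" (3x3 intrinsics, pixels), "extrinsics" (4x4, takes a point from camera to world coordinates). Camera axes: x right, y down, z forward; pixel columns grow to the right and rows downward; lengths in m; the calibration is good to about 2 mm. A picture is of the moment at which its call begins. camera_info takes no time and is no camera call.
- finish_job(): hands the job in; it is judged then, once.
The state is a dict: "t": time; "q": joint angles; "dq": joint speeds; "effort": joint torques, N m; "tool_pos": TCP position; "tool_rot": TCP orientation; "contact_force": force on the tool from outside, world axes, zero at the start; "wrist_torque": the same for the moment, N m; "opening": finger opening in m; "grip_force": force on a finger pad.
Only numpy, scipy, OpenCV 4.12 (cv2) and the standard library are available. Lean on these libraries where they do the work, as an engineer would, in place of code of your own. Each camera call takes 0.05 s, during which the arm holds its last target. There are 200 camera calls.

### The job

A grey instrument cover lies hollow side up in one bay of the turn-over rack, behind a sliding door. Slide that door fully open behind its neighbour, then, without picking the cover up, push it out down the short ramp and tip it over so that it ends lying flat on the rubber mat with its hollow side down. Leave that door open, the heatsink where it is behind its closed door, and the things around the rack undisturbed.

Things in the scene. Friction and masses are not known exactly. Their poses are not given: they have to be found in the camera images.
- rack: Wooden turn-over rack fixed to the bench, 412 mm long (x), 262 mm wide (y). Origin: middle of the deck's front edge, but at table height; +x points from the bays down the ramp to the mat, +y left, z up. Flat deck 70 mm above the table, x -206 to 0 mm, no lip at its edge. Bays are open at the top, the outer walls rise 40 mm above the deck.
- bay_left (a point): Centre of the left bay's floor on the deck (rack x -115, y +62 mm). Each bay is 100 mm wide, inside from rack x = -200 mm to its door; divider between the bays 24 mm thick, 36 mm high. Door tracks are flush with the deck.
- bay_right (a point): Centre of the right bay's floor on the deck (rack x -115, y -62 mm).
- ramp_foot (a point): Middle of the smooth steel ramp's foot, rack x 30 mm, 6 mm above the table; the ramp falls to it at 65 degrees from the deck's edge, full width. A cover pushed slowly over the edge tips once its middle is past it, slides down and rests on its leading edge here, leaning on the ramp, hollow facing the mat, its upper edge about 25 mm above the deck.
- mat_middle (a point): Middle of the black rubber mat's top, 12 mm above the table; mat 158 mm long (rack x 42 to 200 mm), full width; a 12 mm gutter lies between ramp and mat. A leaning cover pushed by its upper edge towards the mat, past upright, until the pushed spot is about 60 mm (at most 100 mm) beyond the deck's edge, falls over onto its rims here.
- cover: Grey painted metal instrument cover, a shallow pan 100 mm (x) by 84 mm (y), 20 mm deep, walls and plate 3 mm, about 0.16 kg. Origin: centre of the outside of its plate; z points out of the hollow side, so up at the start (plate flat on the deck) and down when turned over. Starts in one of the two bays, its x nearly along the rack's x, its middle 85 to 105 mm behind the deck's edge.
- heatsink: Aluminium finned heatsink 70 x 64 x 30 mm standing in the other bay; origin at the centre of its underside. It stays there.
- door_left (a joint): Left door: upright aluminium panel 104 mm wide, 6 mm thick, 39 mm high above the deck, closing the left bay at rack x = -13 mm. Value: m opened, 0 closed, 0.104 fully open; opening moves it towards rack -y, passing in front of the right door. Stiff to about 1.2 N, stays where left; starts 0 to 15 mm open.
- door_right (a joint): Right door: the same, closing the right bay at rack x = -25 mm; opening moves it towards rack +y, behind the left door. Value in m, 0 closed to 0.104.
- door_left_tab (a point): Top centre of the black tab on the left door: tab 10 mm thick (rack x), 30 mm long (rack y), rising 26 mm above the door, its top 135 mm above the table. It moves with the door.
- door_right_tab (a point): Top centre of the like tab on the right door, moving with it.
- spray: Spray can, 54 mm across, 150 mm tall, standing on the table behind the bays; origin under its base.
- jar: Glass jar of screws with steel lid, 60 mm across, 70 mm tall, standing on the table beyond the mat's end; origin under its base.
- meter: Yellow handheld multimeter 160 x 80 x 36 mm lying on the bench beyond the mat; origin under its centre.
Not all that is in view belongs to the job. Leave any blue or purple look-alike of the cover alone.

How it is judged:
On the way, in this order (a step that is already met when the one before it is completed fails the run):
1. the door of the cover's bay is fully open behind its neighbour (at least 90 mm), the cover still in its bay (((y of heatsink in the frame of rack below 0 m and (value of joint door_left above 0.09 m and value of joint door_right below 0.03 m)) or (y of heatsink in the frame of rack above 0 m and (value of joint door_right above 0.09 m and value of joint door_left below 0.03 m))) and x of cover in the frame of rack below -0.05 m), for 0.2 s.
2. the cover is over the edge and on its way down the ramp, tilted by more than 45 degrees (angle between cover's own z axis and vertical above 0.8 rad and x of cover in the frame of rack above 0 m and height (world z) of cover below 0.08 m).
At the end, for the whole second after the job is handed in: the cover lies still and flat (within 8 degrees) hollow side down on the mat, its centre 70 to 160 mm beyond the deck's edge and over the mat's width; the door of its bay is open by 90 mm or more, the other door by less than 30 mm (angle between cover's own z axis and vertical above 3 rad and x of cover in the frame of rack between 0.07 and 0.16 m and y of cover in the frame of rack between -0.12 and 0.12 m and height (world z) of cover below 0.038 m and linear speed of cover below 0.01 m/s and ((y of heatsink in the frame of rack below 0 m and (value of joint door_left above 0.09 m and value of joint door_right below 0.03 m)) or (y of heatsink in the frame of rack above 0 m and (value of joint door_right above 0.09 m and value of joint door_left below 0.03 m)))); the robot touches nothing.
It fails at once if the cover is picked up (its plate's centre more than 25 mm above the deck) (height (world z) of cover above 0.095 m).
It fails at once if the heatsink is moved by more than 20 mm (distance of heatsink from where it was at the start of the episode above 0.02 m).
It fails at once if the spray can, jar or multimeter is moved by more than 30 mm (distance of any of spray, jar, meter from where it was at the start of the episode above 0.03 m).
It also fails if it takes over 50 s, if anything falls off the work surface, if the arm or the gripper's body presses on something with over 40 N, if the wrist force passes 120 N, or if a joint passes its speed limit or range.

## Working session

There is one attempt and no reset: what is moved stays moved. The work goes in short steps, Python scripts to look and compute and a tool call to move; the robot and the scene stay as the last step left them, time stands still between calls to the robot, and variables do not carry over. Pictures are saved under pics/ and viewed, at most 10 in all, crops included, and the job is handed in when it is done.

Besides the shell and the picture viewer there is one more tool, called as name(argument=value, ...) on one line, values as JSON. step_arm: Moves the arm, as the interface text tells. Its arguments: {"type":"object","properties":{"commands":{"type":"array"},"squeeze":{"type":"number"}},"required":["commands"]}

```bash
mkdir -p pics; python3 - <<'E'
from station import monitor, eyes
import cv2, numpy as np
for n in("top","side"):
    im=eyes.get_image(n); cv2.imwrite(f"pics/{n}0.png",im[:,:,::-1]); i=eyes.camera_info(n)
    print(n,np.round(i["camera_matrix"],1).tolist(),np.round(i["extrinsics"],3).tolist())
o=monitor.get_obs(); print(o)
E
```

```text
top [[474.0, 0.0, 253.5], [0.0, 474.0, 194.1], [0.0, 0.0, 1.0]] [[-0.001, -0.983, 0.182, 0.362], [-1.0, 0.003, 0.009, -0.033], [-0.009, -0.182, -0.983, 1.36], [0.0, 0.0, 0.0, 1.0]]
side [[440.0, 0.0, 252.5], [0.0, 440.0, 199.1], [0.0, 0.0, 1.0]] [[-0.928, -0.216, 0.304, 0.266], [-0.373, 0.489, -0.789, 0.823], [0.022, -0.845, -0.534, 0.683], [0.0, 0.0, 0.0, 1.0]]
{'t': 0.1, 'q': array([-1.26000160e+00,  5.33047163e-02,  1.61418373e+00,  7.48839115e-06,
        1.47598494e+00, -1.19024395e-01]), 'dq': array([-0.00093801, -0.00198956, -0.00139203,  0.00176158,  0.00034359,
        0.00059169]), 'effort': array([ 1.32364668e-03, -3.94902921e+01, -3.71361566e+01, -7.00426810e-06,
        3.96075440e-03, -1.16228657e-05]), 'tool_pos': array([ 0.26035264, -0.56791965,  0.40356089]), 'tool_rot': array([-3.06749297e+00, -6.69572636e-01,  2.71017832e-04]), 'contact_force': array([-0.96575457, -0.42743509, -0.38743881]), 'wrist_torque': array([0.08846453, 0.02738698, 0.01833516]), 'grip_force': 0.0, 'opening': 0.08545076319603184}
```

View pics/top0.png

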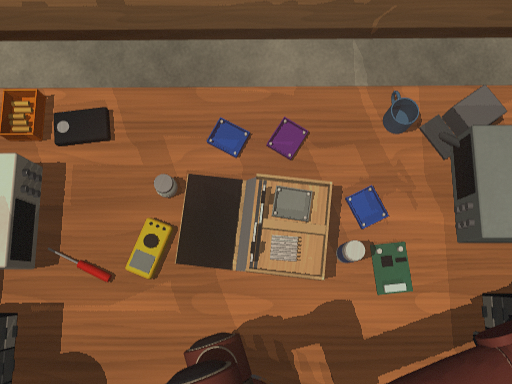

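View pics/side0.png

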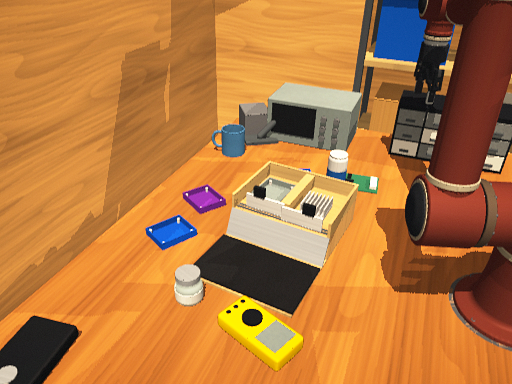

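The top view shows grey pan at (293,203), heatsink at (285,248), and the black mat at (215,222) to the left. The rack's +x therefore points to world +y, and the cover is in the right bay.
Things that could be taken for the cover: grey pan (293,203) inside the rack, blue pans (229,137) and (367,207), purple pan (288,138). I choose the grey one in the bay and will check it in a close crop.

```bash
cat > h.py <<'E'
import numpy as np, cv2
from station import monitor, eyes
from scipy.spatial.transform import Rotation as R
def ray(n,u,v,z):
    i=eyes.camera_info(n); K=np.array(i["camera_matrix"]);E=np.array(i["extrinsics"])
    d=E[:3,:3]@np.linalg.solve(K,[u,v,1]); o=E[:3,3]
    return o+d*(z-o[2])/d[2]
def proj(n,p):
    i=eyes.camera_info(n); K=np.array(i["camera_matrix"]);E=np.array(i["extrinsics"])
    c=K@(E[:3,:3].T@(np.asarray(p)-E[:3,3])); return c[:2]/c[2]
def crop(n,name,x0,y0,x1,y1,s):
    im=eyes.get_image(n)[:,:,::-1]
    cv2.imwrite(f"pics/{name}.png",cv2.resize(im[y0:y1,x0:x1],None,fx=s,fy=s,interpolation=cv2.INTER_CUBIC)); return im
E
python3 - <<'E'
from h import *
im=crop("top","c1",170,160,345,290,4.5)
m=(im.max(2)<45).astype(np.uint8); m[:160]=0;m[290:]=0;m[:,:170]=0;m[:,345:]=0
for c in cv2.findContours(m,0,2)[0]:
    if cv2.contourArea(c)>30: print(cv2.minAreaRect(c), [np.round(ray("top",*p,0.012)[:2],3).tolist() for p in cv2.boxPoints(cv2.minAreaRect(c))])
E
```

```text
((213.35052490234375, 234.21133422851562), (18.47930145263672, 24.8759822845459), 23.962491989135742) [[0.475, 0.131], [0.54, 0.104], [0.518, 0.055], [0.453, 0.083]]
```

View pics/c1.png

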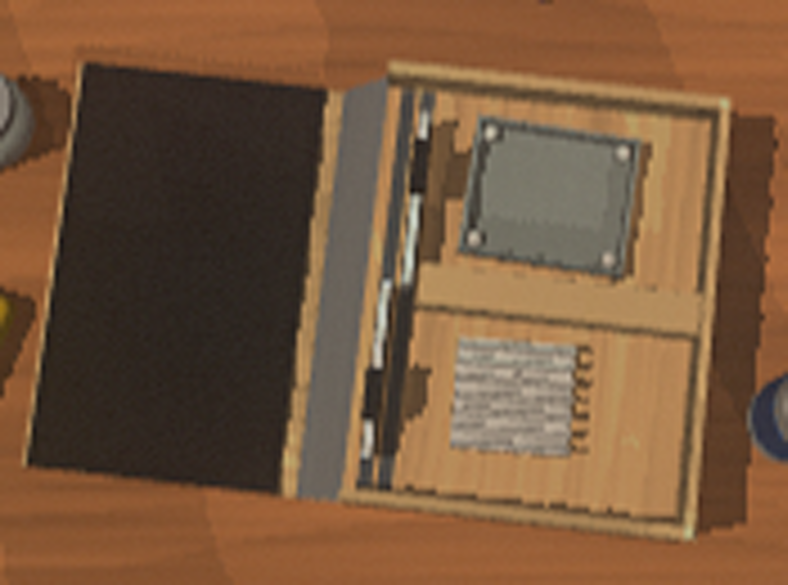

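The crop shows the grey pan hollow side up, at about crop (550,195), in the right (upper) bay. The tab of its door is at crop (420,165), the left door's tab at (373,392), and the mat corners at (85,65), (328,90), (282,492) and (28,465).

```bash
cat >> h.py <<'E'
def c1(u,v,z): return ray("top",170+u/4.5-.4,160+v/4.5-.4,z)
E
python3 - <<'E'
from h import *
# known rack pts <-> image pts
pts=[((.2,-.131,.012),(85,65)),((.042,-.131,.012),(328,90)),((.042,.131,.012),(282,492)),((.2,.131,.012),(28,465)),
((-.206,-.131,.11),(731,97)),((-.206,.131,.11),(691,540)),((0,-.131,.07),(390,78))]
A=np.array([p[0][:2] for p in pts]);B=np.array([c1(*q,p[2])[:2] for p,q in pts])
ca,cb=A.mean(0),B.mean(0);H=(A-ca).T@(B-cb);th=np.arctan2(H[0,1]-H[1,0],H[0,0]+H[1,1])
Rm=np.array([[np.cos(th),-np.sin(th)],[np.sin(th),np.cos(th)]]);t=cb-Rm@ca
print("yaw",np.degrees(th),"org",t);print("res mm",np.round((B-(A@Rm.T+t))*1e3,1).tolist())
np.savez("rack.npz",R=Rm,t=t)
f=lambda u,v,z:np.round(Rm.T@(c1(u,v,z)[:2]-t)*1e3,1)
print("rtab",f(420,165,.125),"ltab",f(373,392,.125))
print("cover corners",[f(*p,.09).tolist() for p in[(478,117),(640,142),(620,278),(460,250)]])
print("heatsink",f(518,398,.1))
o=monitor.get_obs(); print(R.from_rotvec(o["tool_rot"]).as_matrix().round(3).tolist())
for n,p in dict(rtab=(-25,-62),edge=(0,-62),back=(-150,-62)).items(): print(n,Rm@(np.array(p)/1e3)+t)
E
```

```text
yaw 83.52810418322306 org [ 0.52129379 -0.01509917]
res mm [[-1.9, -0.3], [-1.2, -1.0], [2.4, -2.7], [1.5, -0.3], [0.5, 1.1], [0.2, 2.7], [-1.5, 0.4]]
rtab [-24.6 -67.1] ltab [-12.1  68.2]
cover corners [[-56.1, -106.8], [-155.1, -102.2], [-150.7, -18.3], [-53.8, -24.5]]
heatsink [-96.7  60.4]
[[0.909, 0.417, -0.0], [0.417, -0.909, 0.002], [0.0, -0.002, -1.0]]
rtab [ 0.58008079 -0.04692823]
edge [ 0.58289868 -0.02208755]
back [ 0.56599131 -0.17113164]
```

```bash
cat >> h.py <<'E'
D=lambda:np.load("rack.npz")
def rel(x,y,ztip):  # rack mm -> tool shift mm, yaw deg so that tool x = rack x
    d=D();o=monitor.get_obs();M=R.from_rotvec(o["tool_rot"]).as_matrix()
    p=np.r_[d["R"]@[x/1e3,y/1e3]+d["t"],ztip/1e3+.173]
    yaw=np.degrees(np.arctan2(M[1,0],M[0,0]));ry=np.degrees(np.arctan2(d["R"][1,0],d["R"][0,0]))
    return np.round((M.T@(p-o["tool_pos"]))*1e3,1).tolist(), round(-(ry-yaw),1)
def where():
    d=D();o=monitor.get_obs();p=o["tool_pos"]
    return o["t"],np.r_[d["R"].T@(p[:2]-d["t"]),p[2]-.173].round(4)*1e3,o["contact_force"].round(1),o["opening"]
E
python3 - <<'E'
from h import *
print(rel(-28,-107,200))
d=D();f=lambda u,v,z:np.round(d["R"].T@(ray("top",u,v,z)[:2]-d["t"])*1e3,0)
print("spray",f(355,250,.15),"jar",f(165,183,.07),"meter",f(150,248,.036))
E
```

```text
([544.7, -314.5, 31.3], np.float64(-58.9))
spray [-272.   49.] jar [251. -84.] meter [273.  97.]
```

step_arm(commands=[[0, [545, -314, 31], -59], [0, [545, -314, 31], -59], [0, [545, -314, 31], -59], [0, [545, -314, 31], -59], [0, [545, -314, 31], -59], [0, [545, -314, 31], -59], [0, [545, -314, 31], -59], [0, [545, -314, 31], -59], [0, [545, -314, 31], -59], [0, [545, -314, 31], -59], [0, [545, -314, 31], -59], [0, [545, -314, 31], -59]])

```text
t: 1.65
tool_pos: [0.625, -0.0553, 0.3731]
tool_rot: [-2.34, -2.095, 0.002]
contact_force: [-0.3, 0.5, -0.5]
opening: 0.0001
grip_force: 0.0
```

```bash
python3 - <<'E'
from h import *
print(where(), rel(-28,-107,130))
E
```

```text
(1.65, array([ -28.3, -107.6,  200.1]), array([-0.3,  0.5, -0.5]), 6.291520202618489e-05) ([0.3, -0.5, 70.1], np.float64(0.1))
```

Down to tip 130 mm, then look from the side to check tip against tab.

step_arm(commands=[[0, [0, 0, 35], 0], [0, [0, 0, 68], 0], [0, [0, 0, 68], 0]])

```text
t: 2.02
tool_pos: [0.6232, -0.0569, 0.3022]
tool_rot: [-2.34, -2.088, 0.007]
contact_force: [0.5, 0.6, -0.2]
opening: -0.0006
grip_force: 0.0
```

```bash
python3 - <<'E'
from h import *
print(where())
im=crop("side","s1",225,110,365,260,4)
d=D()
pp=lambda x,y,z:((proj("side",np.r_[d["R"]@[x/1e3,y/1e3]+d["t"],z/1e3])-[225,110])*4).round()
print("pred tip",pp(-28,-107,132),"tab top",pp(-25,-67,135),"tab outer",pp(-25,-82,135))
E
```

```text
(2.025, array([ -30. , -105.9,  129.2]), array([ 0.5,  0.6, -0.2]), -0.000632794811399799)
pred tip [ 82. 291.] tab top [137. 306.] tab outer [115. 299.]
```

View pics/s1.png

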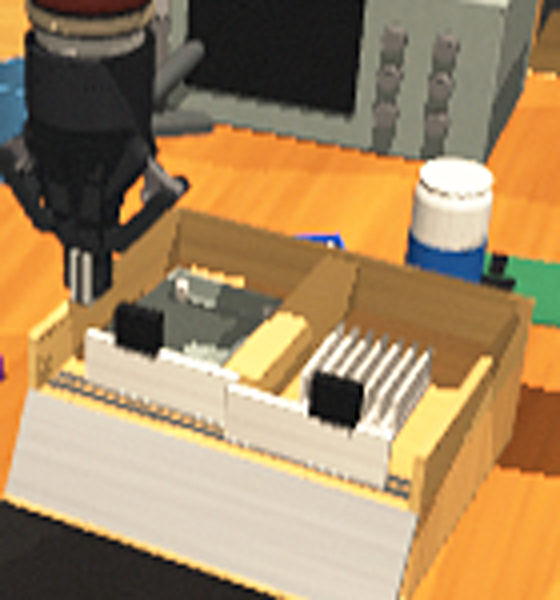

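The fingertip is at crop (85,303) and the right door's tab at (140,328), so the tip stands clear on the tab's outer side. The cover and heatsink are where I measured them. Next I lower the tip to 118 mm and push the tab toward rack +y (tool -y).

step_arm(commands=[[0, [2, 0, 6], 0], [0, [2, 0, 11], 0], [0, [2, -8, 11], 0], [0, [2, -20, 11], 0], [0, [2, -32, 11], 0], [0, [2, -44, 11], 0], [0, [2, -56, 11], 0], [0, [2, -68, 11], 0], [0, [2, -80, 11], 0], [0, [2, -90, 11], 0], [0, [2, -98, 11], 0], [0, [2, -98, 11], 0]])

```text
t: 3.58
tool_pos: [0.5272, -0.0427, 0.2944]
tool_rot: [-2.341, -2.094, 0.002]
contact_force: [-0.3, -0.6, 0.1]
opening: -0.0004
grip_force: 0.0
```

```bash
python3 - <<'E'
from h import *
print(where())
im=crop("side","s2",225,110,365,260,4)
E
```

```text
(3.575, array([-26.8,  -8.9, 121.4]), array([-0.3, -0.6,  0.1]), -0.0004083754169845879)
```

View pics/s2.png

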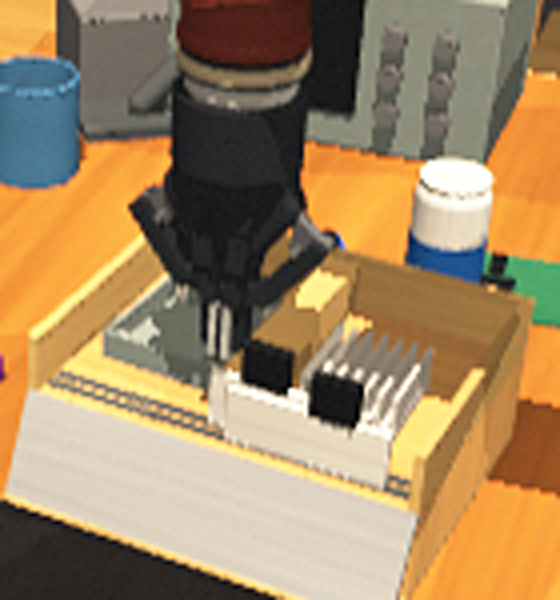

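The right door is now mostly behind the left one: its end still shows at crop (218,400), about 10 mm short. I push a little further.

step_arm(commands=[[0, [0, -4, 0], 0], [0, [0, -8, 0], 0], [0, [0, -11, 0], 0], [0, [0, -11, 0], 0]])

```text
t: 4.12
tool_pos: [0.5185, -0.0418, 0.2951]
tool_rot: [2.336, 2.089, 0.011]
contact_force: [13.4, -1.2, -7.9]
opening: 0.0
grip_force: 7.0
```

```bash
python3 - <<'E'
from h import *
print(where())
im=crop("side","s3",265,170,335,245,8)
E
```

```text
(4.125, array([-26.9,  -0.2, 122.1]), array([13.4, -1.2, -7.9]), 3.160602946283691e-05)
```

View pics/s3.png

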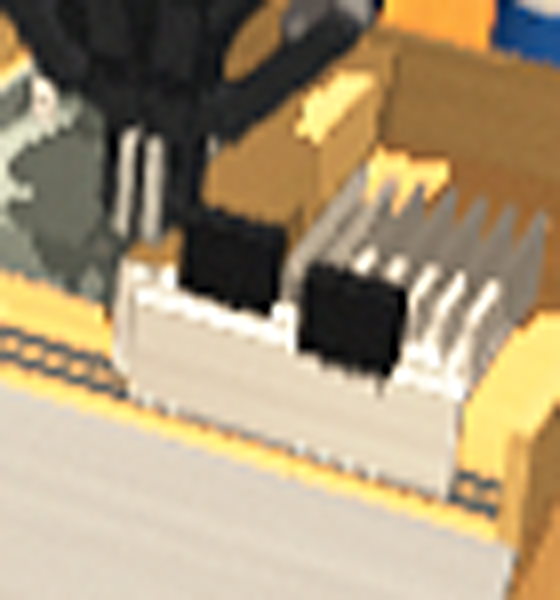

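The right door's end is level with the left door's (crop (125,330)) and the force rose to 13 N, so it is at its stop. I back off, rise, and go behind the cover with the fingers half open.

```bash
python3 - <<'E'
from h import *
print(rel(-177,-64,150),rel(-177,-64,74))
E
```

```text
([-150.2, 63.9, -27.2], np.float64(0.1)) ([-150.2, 63.1, 48.8], np.float64(0.1))
```

step_arm(commands=[[0, [0, 6, 0], 0], [0, [0, 6, -25], 0], [45, [-50, 40, -35], 0], [45, [-100, 64, -35], 0], [45, [-150, 64, -35], 0], [45, [-150, 64, -35], 0], [45, [-150, 64, -35], 0], [45, [-150, 64, -35], 0]])

```text
t: 5.18
tool_pos: [0.5638, -0.1965, 0.3295]
tool_rot: [-2.339, -2.096, 0.0]
contact_force: [0.2, -0.2, -0.8]
opening: 0.0384
grip_force: 0.0
```

```bash
python3 - <<'E'
from h import *
print(where(),rel(-177,-64,74))
im=crop("top","t2",230,165,345,285,5)
E
```

```text
(5.175, array([-175.4,  -62.7,  156.5]), array([ 0.2, -0.2, -0.8]), 0.03841633887659113) ([-1.6, 1.3, 82.5], np.float64(0.2))
```

View pics/t2.png

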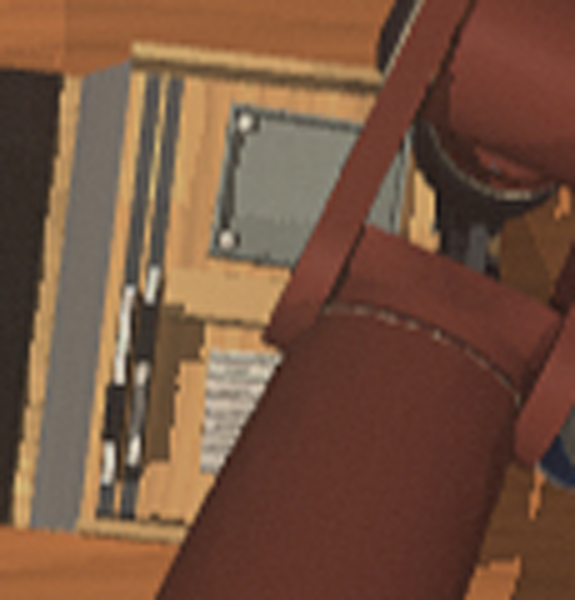

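The door is clear of the right bay: its end is at crop (152,270), and the cover's front corners at (237,105) and (212,258) have not moved. The gap behind the cover, at (425,190), is free, so I descend there.

step_arm(commands=[[45, [-2, 1, 30], 0], [45, [-2, 1, 60], 0], [45, [-2, 1, 76], 0], [45, [-2, 1, 82], 0], [45, [-2, 1, 82], 0]])

```text
t: 5.85
tool_pos: [0.5649, -0.1996, 0.2482]
tool_rot: [2.341, 2.095, 0.0]
contact_force: [0.7, -0.2, -0.6]
opening: 0.0385
grip_force: 0.0
```

```bash
python3 - <<'E'
from h import *
print(where())
E
```

```text
(5.85, array([-178.5,  -64.1,   75.2]), array([ 0.7, -0.2, -0.6]), 0.03848529512409664)
```

step_arm(commands=[[45, [6, 0, 0], 0], [45, [12, 0, 0], 0], [45, [20, 0, 0], 0], [45, [29, 0, 0], 0], [45, [38, 0, 0], 0], [45, [47, 0, 0], 0], [45, [56, 0, 0], 0], [45, [65, 0, 0], 0], [45, [74, 0, 0], 0], [45, [82, 0, 0], 0], [45, [88, 0, 0], 0], [45, [92, 0, 0], 0]])

```text
t: 7.35
tool_pos: [0.5749, -0.108, 0.2476]
tool_rot: [-2.341, -2.095, 0.0]
contact_force: [0.4, -1.4, 1.1]
opening: 0.0383
grip_force: 0.7
```

```bash
python3 - <<'E'
from h import *
print(where())
im=crop("side","s4",225,130,345,270,4)
E
```

```text
(7.35, array([-86.2, -63.7,  74.6]), array([ 0.4, -1.4,  1.1]), 0.03827279509300851)
```

View pics/s4.png

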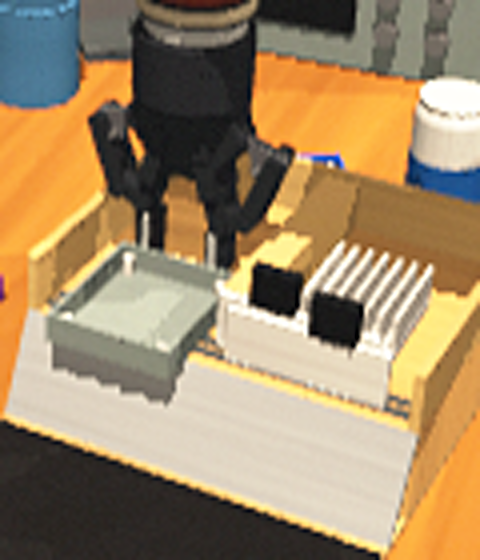

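The cover is straight, with its front about 25 mm over the edge (crop (110,350)) and its back against both fingers. I continue slowly until it tips.

step_arm(commands=[[45, [4, 0, 0], 0], [45, [8, 0, 0], 0], [45, [12, 0, 0], 0], [45, [15, 0, 0], 0], [45, [18, 0, 0], 0], [45, [21, 0, 0], 0], [45, [24, 0, 0], 0], [45, [26, 0, 0], 0], [45, [28, 0, 0], 0], [45, [30, 0, 0], 0], [45, [32, 0, 0], 0], [45, [34, 0, 0], 0]])

```text
t: 8.9
tool_pos: [0.5787, -0.0745, 0.2478]
tool_rot: [2.341, 2.094, 0.0]
contact_force: [-0.7, -1.1, 0.7]
opening: 0.0385
grip_force: 0.7
```

```bash
python3 - <<'E'
from h import *
print(where())
im=crop("side","s5",225,130,345,270,4)
E
```

```text
(8.9, array([-52.5, -63.7,  74.8]), array([-0.7, -1.1,  0.7]), 0.03846751584474817)
```

View pics/s5.png

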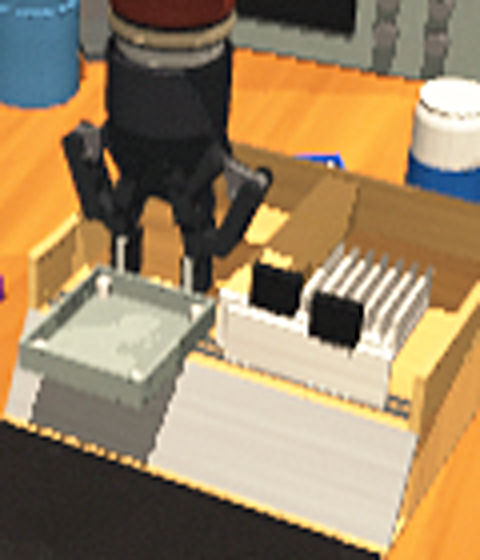

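The cover is still level, overhanging at crop (110,350), with its middle about at the edge. A few more millimetres.

step_arm(commands=[[45, [2, 0, 0], 0], [45, [4, 0, 0], 0], [45, [6, 0, 0], 0], [45, [8, 0, 0], 0], [45, [10, 0, 0], 0], [45, [12, 0, 0], 0], [45, [12, 0, 0], 0], [45, [12, 0, 0], 0]])

```text
t: 9.95
tool_pos: [0.58, -0.0627, 0.2477]
tool_rot: [2.342, 2.094, -0.0]
contact_force: [-0.6, -0.2, -0.5]
opening: 0.0385
grip_force: 0.0
```

```bash
cat >> h.py <<'E'
def cov(n,x0,y0,x1,y1):
    im=eyes.get_image(n)[:,:,::-1].astype(int); c=im[y0:y1,x0:x1]; b,g,r=c[...,0],c[...,1],c[...,2]
    m=((g-r>=3)&(g-b>=-2)&(g>60)&(r<170)).astype(np.uint8)
    k,l,s,ce=cv2.connectedComponentsWithStats(m)
    return [(s[i][:4]+[x0,y0,0,0]).tolist()+[int(s[i][4])] for i in range(1,k) if s[i][4]>25]
E
python3 - <<'E'
from h import *
print(where()); print(cov("side",215,150,340,290), cov("top",170,165,300,285))
im=cv2.imread("pics/s5.png"); c=im[::4,::4]; print("ref s5 pixels plate",c[80,30],"wall",c[90,25],"ramp",c[110,60])
n=eyes.get_image("side")[:,:,::-1][130:270,225:345]; cv2.imwrite("pics/s6.png",cv2.resize(n,None,fx=4,fy=4,interpolation=2)); print(np.abs(n.astype(int)-c).max(2)[60:130,0:60].mean())
E
```

```text
(9.95, array([-40.7, -63.6,  74.7]), array([-0.6, -0.2, -0.5]), 0.03852125824235505)
[] []
ref s5 pixels plate [185 212 211] wall [198 225 225] ramp [195 213 225]
35.20738095238095
```

View pics/s6.png

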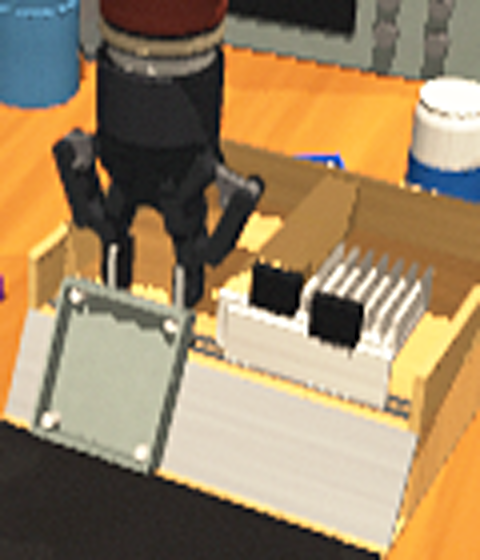

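The cover leans on the ramp with the hollow facing the mat; its upper edge is at crop (125,300), just ahead of the fingertips at (115,275) and (180,295). I raise 6 mm and push the upper edge towards the mat.

step_arm(commands=[[45, [0, 0, -6], 0], [45, [8, 0, -6], 0], [45, [16, 0, -6], 0], [45, [24, 0, -6], 0], [45, [32, 0, -6], 0], [45, [39, 0, -6], 0], [45, [46, 0, -6], 0], [45, [53, 0, -6], 0], [45, [60, 0, -6], 0], [45, [67, 0, -6], 0], [45, [74, 0, -6], 0], [45, [80, 0, -6], 0]])

```text
t: 11.6
tool_pos: [0.5888, 0.0174, 0.2536]
tool_rot: [-2.341, -2.095, 0.0]
contact_force: [0.2, 0.6, 0.5]
opening: 0.0385
grip_force: 0.0
```

step_arm(commands=[[45, [5, 0, 0], 0], [45, [10, 0, 0], 0], [45, [15, 0, 0], 0], [45, [19, 0, 0], 0], [45, [19, 0, 0], 0], [45, [19, 0, 0], 0]])

```text
t: 12.35
tool_pos: [0.591, 0.0357, 0.2537]
tool_rot: [2.341, 2.094, -0.0]
contact_force: [0.1, 0.2, -0.6]
opening: 0.0388
grip_force: 0.0
```

```bash
python3 - <<'E'
from h import *
print(where())
im=crop("side","s7",200,150,340,310,4)
d=D()
# brightness at predicted flat cover centre (plate z 32 mm), and black-mat check
for X in range(50,200,15):
    p=proj("side",np.r_[d["R"]@[X/1e3,-.064]+d["t"],.03]).round().astype(int); print(X,p,im[p[1],p[0]])
E
```

```text
(12.35, array([ 58.3, -63.5,  80.7]), array([ 0.1,  0.2, -0.6]), 0.03879066141248217)
50 [245 237] [189 208 219]
65 [242 240] [191 219 218]
80 [239 244] [175 198 198]
95 [236 247] [176 201 200]
110 [232 251] [173 200 201]
125 [229 254] [174 199 199]
140 [226 258] [193 219 218]
155 [222 262] [119 137 138]
170 [219 265] [125 144 143]
185 [215 269] [35 38 46]
```

step_arm(commands=[[45, [0, 0, -50], 0], [45, [0, 0, -100], 0], [45, [-50, 0, -120], 0], [45, [-100, 0, -120], 0], [45, [-150, 0, -120], 0], [45, [-200, 0, -120], 0], [45, [-230, 0, -120], 0], [45, [-230, 0, -120], 0], [45, [-230, 0, -120], 0]])

```text
t: 13.52
tool_pos: [0.5654, -0.1924, 0.3736]
tool_rot: [-2.341, -2.094, -0.0]
contact_force: [-0.0, 0.2, 0.9]
opening: 0.0385
grip_force: 0.0
```

```bash
python3 - <<'E'
from h import *
print(where()); d=D()
for n in("top","side"):
    im=eyes.get_image(n)[:,:,::-1]
    poly=np.array([proj(n,np.r_[d["R"]@[x,y]+d["t"],.012]) for x,y in[(.05,-.128),(.195,-.128),(.195,.128),(.05,.128)]]).round().astype(np.int32)
    pm=cv2.fillPoly(np.zeros(im.shape[:2],np.uint8),[poly],1)
    m=(pm>0)&(im.max(2)>85); m=m.astype(np.uint8)
    for c in cv2.findContours(m,0,2)[0]:
        if cv2.contourArea(c)>80:
            r=cv2.minAreaRect(c)
            print(n,np.round(r[0],1),np.round(r[1],1),[(d["R"].T@(ray(n,*p,.032)[:2]-d["t"])*1e3).round().tolist() for p in cv2.boxPoints(r)])
            print("centre",(d["R"].T@(ray(n,*r[0],.032)[:2]-d["t"])*1e3).round(), "colour std", im[m>0].std(0).round())
E
```

```text
(13.525, array([-171.2,  -63.8,  200.6]), array([-0. ,  0.2,  0.9]), 0.03847409023621398)
top [217.6 199.3] [35.5 29.9] [[153.0, -18.0], [155.0, -104.0], [54.0, -104.0], [52.0, -18.0]]
centre [104. -61.] colour std [10. 11. 11.]
side [233.2 254.5] [44.8 31.7] [[173.0, -94.0], [66.0, -131.0], [71.0, -12.0], [173.0, 14.0]]
centre [123. -54.] colour std [33. 36. 37.]
```

The top view measures a uniform 101 x 86 mm plate at rack (104, -61), which fits the cover lying flat, hollow side down, on the mat. The arm is clear of everything, so I hand in.

```bash
python3 -c "
from station import finish_job; print(finish_job())"
```

```text
the job is handed in; nothing more can be done
None
```

I opened the right door to its stop, pushed the cover down the ramp and tipped it over; it lies flat, hollow side down, on the mat (centre about 104 mm past the deck's edge), and the job was handed in at about 14 s, with no verdict returned.

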